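# Mirror the table set into the other rack

## Robot

A 7-joint arm with a two-finger parallel gripper is mounted at the origin on a cart in front of the work surface, level with it; the furniture and walls round the work are solid. World frame = base frame: x ahead of the robot, y to its left, z up, the work surface at z = 0. Lengths are in m, angles in rad, forces in N, time in s.
With the tool pointing down it reaches from about 0.35 to 0.9 m from the base axis. Payload 7.2 kg.
Tool frame: the origin (TCP) lies between the finger pads; the fingertips stand 22 mm ahead of it and the grasp point (between the pads) lies 3 mm ahead of it; x points along the fingers, y is the direction in which the jaws open and shut, and the axes are right-handed (so a half turn about x gives the same grasp; the last joint's range is limited). The gripper opens to 88 mm and grips with 3 to 60 N. Pads are 20 mm wide; open, the fingers measure 115 mm over their backs; the gripper's body (75 mm by 178 mm) begins 61 mm behind the grasp point.
Start: joints at [-1.237, 0.411, -0.013, 1.596, 0.006, 1.134, -0.082], TCP at [0.244, 0.575, 0.245] pointing down, gripper open.
Joint ranges: [-2.95, 2.95], [-0.29, 1.99], [-1.47, 1.44], [0.14, 2.54], [-1.03, 4.17], [0.13, 1.85], [-2.86, 2.86]. Speed limits (rad/s): [2.39, 2.39, 3.01, 3.01, 3.14, 3.14, 3.14].

## Interface

Orientations are given as a unit quaternion [w, x, y, z].
In Python, from plant import r gives the robot as it stands.
- The arm moves only by the tool step_arm, never from a script. Its argument "commands" is a list of rows, each a list of 5 numbers: the shift along the world's x, y, z in mm, then the turn about the world's z in rad, then the opening, from 0 (shut) to 1 (fully open). In form: [[tx, ty, tz, roll, claw], ...]. A call has 1 to 5 rows; each row is the pose to reach, as a shift and turn from the pose measured when the call began; what a row does not reach only later rows make up. A row lasts 1/12 s, in which the tool goes at most 41.7 mm and 7.16 degrees, less where a joint would pass 70% of its speed; a pose out of reach is approached as far as the arm can. A call with a gripper value outside its range is refused whole. The fingers move at their own pace and stop on an object; the grip force is fixed at half the most. Time passes only in rows, so rows that repeat a pose let the fingers close. It gives the time, the measured TCP pose, the force and the opening at its end, in the units of the state.
- r.get_obs(): the state, without advancing time (a new reading comes with each control period).
- r.grab_frame(name): name is "scene" or "top"; returns the picture (420x560x3 uint8, blue, green, red); there is no depth.
- r.camera_model(name): a dict with "intrinsics" (3x3 intrinsics, pixels), "D" ([k1, k2, p1, p2, k3] as OpenCV has them; the pictures are not rectified), "cam_to_world" (4x4, takes a point from camera to world coordinates). Camera axes: x right, y down, z forward; pixel columns grow to the right and rows downward; lengths in m; the calibration is good to about 2 mm. A picture is of the moment at which its call begins. camera_model takes no time and is no camera call.
- r.hand_in(): hands the job in, once; it reports no verdict.
The state is a dict: "t": time; "joints": joint angles; "qd": joint speeds; "joint_torque": joint torques, N m; "tool_pos": TCP position; "ee_rot": TCP orientation; "contact_force": force on the tool from outside, world axes, zero at the start; "moment": the same for the moment, N m; "finger_gap": finger opening in m.
Only numpy, scipy, OpenCV 4.12 (cv2) and the standard library are available. Lean on these libraries where they do the work, as an engineer would, in place of code of your own. Each camera call takes 0.05 s, during which the arm holds its last target.

## Task

Four table things stand in a row in one low rack, and an equal rack beside it is empty. Move them all over to the empty rack in reverse order: what stands at the left end of the full rack goes to the right end of the other one, and so on, so that the new row is the mirror image of the old one. Keep each thing upright, set it down gently without letting it drop, and leave every one standing flat on the floor of its own bay.

Things in the scene. Friction and masses are not known exactly. Their poses are not given: they have to be found in the camera images.
- bottle: closed sauce bottle of flat oblong section, 47 mm along its own x, 78 mm along its own y, 188 mm high, about 0.4 kg; round dark cap 43 mm across from 161 mm to 188 mm above its underside, which is where to grip it from above; its sides fit into a bay only with its 78 mm side along the bay's 100 mm side (as it stands at the start). At the start it stands in one of the full rack's bays. Origin: centre of its underside, z up.
- mill: wooden pepper mill, round, 139 mm high, about 0.2 kg; foot 50 mm across up to 22 mm, tapering to a straight body 40 mm across from 45 mm to 110 mm high, and above it a head no wider than 40 mm with a small steel knob; grip the straight body. At the start it stands in one of the full rack's bays. Origin: centre of its underside, z up.
- shaker: slim glass shaker with domed steel cap, white filling, round, 44 mm across, 95 mm high, about 0.15 kg; straight sides up to 85 mm. At the start it stands in one of the full rack's bays. Origin: centre of its underside, z up.
- jar: squat white ceramic jar with flat steel lid (fixed), round, 56 mm across, 78 mm high with the lid's small knob, about 0.22 kg; straight sides from 4 mm to 66 mm. At the start it stands in one of the full rack's bays. Origin: centre of its underside, z up.
- bay_bottle: identical shallow steel insert (100 mm along the rack's x, 76 mm along its y, 16 mm high, 2 mm walls, 3 mm floor, dark rubber base inside) fixed in the full rack; it is the bay in which the bottle stands at the start and it never moves. Origin: centre of its underside
- bay_mill: identical shallow steel insert (100 mm along the rack's x, 76 mm along its y, 16 mm high, 2 mm walls, 3 mm floor, dark rubber base inside) fixed in the full rack; it is the bay in which the pepper mill stands at the start and it never moves. Origin: centre of its underside
- bay_shaker: identical shallow steel insert (100 mm along the rack's x, 76 mm along its y, 16 mm high, 2 mm walls, 3 mm floor, dark rubber base inside) fixed in the full rack; it is the bay in which the slim shaker stands at the start and it never moves. Origin: centre of its underside
- bay_jar: identical shallow steel insert (100 mm along the rack's x, 76 mm along its y, 16 mm high, 2 mm walls, 3 mm floor, dark rubber base inside) fixed in the full rack; it is the bay in which the squat jar stands at the start and it never moves. Origin: centre of its underside
- full_rack: low dark-wood tray, 112 mm along its x (front to back), 324 mm along its y (the row; +y is the left as the robot sees it), 14 mm high, fixed, with thin brass grips at its ends; holds in a row, 78 mm apart (y = -117, -39, +39, +117 mm in its frame), four steel bays with the four things. Standing things have their underside 7 mm above its underside, and the bays' walls reach 20 mm. Origin: centre of its underside, on the worktop.
- empty_rack: the second rack, of the same look and size and likewise fixed, its four bays built in and empty at the start: bay centres at x = 0, y = -117, -39, +39, +117 mm in its frame (+y is the left as the robot sees it); bays 96 mm (x) by 72 mm (y) inside, floor 7 mm and walls' top 20 mm above the rack's underside. It stands left or right of the full rack. Origin: centre of its underside, on the worktop.
Not all that is in view belongs to the job. Leave any yellow look-alike of the shaker alone.

How it is judged:
At the end, for the whole second after the job is handed in: each thing stands in the bay of the other rack that mirrors its starting bay, within 20 mm of the bay's centre along the row and 30 mm across it, underside within 4 mm of the bay floor's height, upright within 0.08 rad, at rest and released (((y of bay_bottle in the frame of full_rack between -0.147 and -0.087 m and y of bottle in the frame of empty_rack between 0.097 and 0.137 m) or (y of bay_bottle in the frame of full_rack between -0.069 and -0.009 m and y of bottle in the frame of empty_rack between 0.019 and 0.059 m) or (y of bay_bottle in the frame of full_rack between 0.009 and 0.069 m and y of bottle in the frame of empty_rack between -0.059 and -0.019 m) or (y of bay_bottle in the frame of full_rack between 0.087 and 0.147 m and y of bottle in the frame of empty_rack between -0.137 and -0.097 m)) and x of bottle in the frame of empty_rack between -0.03 and 0.03 m and z of bottle in the frame of empty_rack between 0.003 and 0.011 m and angle between each of bottle, mill, shaker, jar's own z axis and vertical below 0.08 rad and linear speed of each of bottle, mill, shaker, jar below 0.02 m/s and contact force between the fingers and bottle below 0.05 N and ((y of bay_mill in the frame of full_rack between -0.147 and -0.087 m and y of mill in the frame of empty_rack between 0.097 and 0.137 m) or (y of bay_mill in the frame of full_rack between -0.069 and -0.009 m and y of mill in the frame of empty_rack between 0.019 and 0.059 m) or (y of bay_mill in the frame of full_rack between 0.009 and 0.069 m and y of mill in the frame of empty_rack between -0.059 and -0.019 m) or (y of bay_mill in the frame of full_rack between 0.087 and 0.147 m and y of mill in the frame of empty_rack between -0.137 and -0.097 m)) and x of mill in the frame of empty_rack between -0.03 and 0.03 m and z of mill in the frame of empty_rack between 0.003 and 0.011 m and contact force between the fingers and mill below 0.05 N and ((y of bay_shaker in the frame of full_rack between -0.147 and -0.087 m and y of shaker in the frame of empty_rack between 0.097 and 0.137 m) or (y of bay_shaker in the frame of full_rack between -0.069 and -0.009 m and y of shaker in the frame of empty_rack between 0.019 and 0.059 m) or (y of bay_shaker in the frame of full_rack between 0.009 and 0.069 m and y of shaker in the frame of empty_rack between -0.059 and -0.019 m) or (y of bay_shaker in the frame of full_rack between 0.087 and 0.147 m and y of shaker in the frame of empty_rack between -0.137 and -0.097 m)) and x of shaker in the frame of empty_rack between -0.03 and 0.03 m and z of shaker in the frame of empty_rack between 0.003 and 0.011 m and contact force between the fingers and shaker below 0.05 N and ((y of bay_jar in the frame of full_rack between -0.147 and -0.087 m and y of jar in the frame of empty_rack between 0.097 and 0.137 m) or (y of bay_jar in the frame of full_rack between -0.069 and -0.009 m and y of jar in the frame of empty_rack between 0.019 and 0.059 m) or (y of bay_jar in the frame of full_rack between 0.009 and 0.069 m and y of jar in the frame of empty_rack between -0.059 and -0.019 m) or (y of bay_jar in the frame of full_rack between 0.087 and 0.147 m and y of jar in the frame of empty_rack between -0.137 and -0.097 m)) and x of jar in the frame of empty_rack between -0.03 and 0.03 m and z of jar in the frame of empty_rack between 0.003 and 0.011 m and contact force between the fingers and jar below 0.05 N); the robot touches nothing.
It fails at once if one of the things is tipped more than 0.5 rad (angle between any of bottle, mill, shaker, jar's own z axis and vertical above 0.5 rad).
It fails at once if one of the things falls: moves faster than 0.6 m/s without being held (a drop of about 2 cm) ((linear speed of bottle above 0.6 m/s and contact force between the fingers and bottle below 0.05 N) or (linear speed of mill above 0.6 m/s and contact force between the fingers and mill below 0.05 N) or (linear speed of shaker above 0.6 m/s and contact force between the fingers and shaker below 0.05 N) or (linear speed of jar above 0.6 m/s and contact force between the fingers and jar below 0.05 N)).
It also fails if it takes over 109 s, if anything falls off the work surface, if the arm or the gripper's body presses on something with over 40 N, if the wrist force passes 120 N, or if a joint passes its speed limit or range.

## Working session

There is one attempt and no reset: what is moved stays moved. The work goes in short steps, Python scripts to look and compute and a tool call to move; the robot and the scene stay as the last step left them, time stands still between calls to the robot, and variables do not carry over. Pictures are saved under pics/ and viewed, and the job is handed in when it is done.

Besides the shell and the picture viewer there is one more tool, called after "Emit:" in YAML: its name, and indented under it one key for each argument. step_arm: Moves the arm, as the interface text tells. Its arguments: {"type":"object","properties":{"commands":{"type":"array","items":{"type":"array","items":{"type":"number"}}}},"required":["commands"]}

```bash
mkdir -p pics; ls
python3 - <<'E'
from plant import r
import cv2
o=r.get_obs();print({k:(v if not hasattr(v,'round') else v) for k,v in o.items()})
for n in("scene","top"):
    cv2.imwrite(f"pics/{n}0.png",r.grab_frame(n));print(r.camera_model(n))
E
```

```text
pics
{'t': 0.0, 'joints': array([-1.23720931,  0.41185595, -0.01271445,  1.59703806,  0.00560929,
        1.13430989, -0.08222478]), 'qd': array([-0.00036302, -0.0008541 ,  0.00014067, -0.00038911,  0.00082794,
       -0.0009994 ,  0.00152102]), 'joint_torque': array([-8.80002699e-05, -5.87950301e+01,  6.41805902e-01, -2.91068012e+01,
       -5.38400654e-02,  1.84648472e-02,  1.57405457e-04]), 'tool_pos': array([0.24426813, 0.57477594, 0.24383888]), 'ee_rot': array([ 0.69281668,  0.14054477,  0.69295558, -0.14165017]), 'contact_force': array([-0.00734806,  0.4042884 , -0.60233857]), 'moment': array([ 0.0365012 , -0.00482517, -0.00343641]), 'finger_gap': 0.0878482936273817}
{'intrinsics': array([[391.34671937,   0.        , 270.85613854],
       [  0.        , 391.34671937, 206.60562789],
       [  0.        ,   0.        ,   1.        ]]), 'D': array([-0.09648542,  0.        ,  0.        ,  0.        ,  0.        ]), 'cam_to_world': array([[ 0.87985775, -0.34768592,  0.32398279,  0.21250607],
       [-0.47514625, -0.65691846,  0.58540087, -0.51266108],
       [ 0.00929464, -0.6690087 , -0.74319646,  0.72546841],
       [ 0.        ,  0.        ,  0.        ,  1.        ]])}
{'intrinsics': array([[451.83274283,   0.        , 286.77338608],
       [  0.        , 451.83274283, 212.24639329],
       [  0.        ,   0.        ,   1.        ]]), 'D': array([0.00909034, 0.        , 0.        , 0.        , 0.        ]), 'cam_to_world': array([[ 0.01433175, -0.98155095,  0.19066289,  0.23283343],
       [-0.99948465, -0.00858534,  0.03093109,  0.02527801],
       [-0.02872354, -0.19100793, -0.98116814,  1.31523357],
       [ 0.        ,  0.        ,  0.        ,  1.        ]])}
```

View pics/scene0.png

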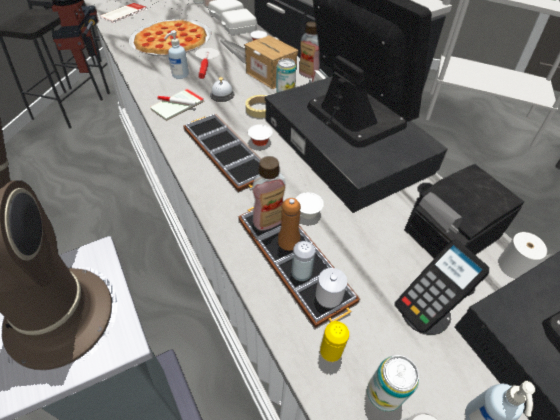

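View pics/top0.png

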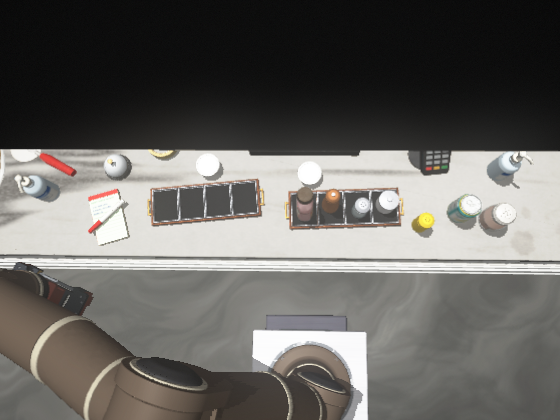

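The scene view shows the full rack at about (300,265) and the empty one at about (222,150). In the top view the row from left to right is bottle (305,205), mill (332,202), shaker (362,207), jar (388,202). The empty rack is to the left at (206,202). The yellow look-alike at (426,221) stays outside the racks. Next I'll enlarge and measure.

```bash
cat > h.py <<'E'
import numpy as np,cv2
from plant import r
def ray(n,px):
    m=r.camera_model(n);T=m["cam_to_world"]
    u=cv2.undistortPoints(np.array(px,float).reshape(-1,1,2),m["intrinsics"],m["D"]).reshape(-1,2)
    d=np.c_[u,np.ones(len(u))]@T[:3,:3].T
    return T[:3,3],d
def plane(n,px,z):
    c,d=ray(n,px);return c+d*((z-c[2])/d[:,2])[:,None]
def tri(p1,p2):
    c1,d1=ray("top",[p1]);c2,d2=ray("scene",[p2])
    A=np.c_[d1[0],-d2[0]];s,_,_,_=np.linalg.lstsq(A,c2-c1,rcond=None)
    a=c1+s[0]*d1[0];b=c2+s[1]*d2[0];return (a+b)/2,np.linalg.norm(a-b)
def proj(n,P):
    m=r.camera_model(n);W=np.linalg.inv(m["cam_to_world"])
    return cv2.projectPoints(np.array(P,float).reshape(-1,3),cv2.Rodrigues(W[:3,:3])[0],W[:3,3],m["intrinsics"],m["D"])[0].reshape(-1,2)
E
python3 - <<'E'
import cv2
a=cv2.imread('pics/top0.png')
c=a[165:245,135:415];cv2.imwrite('pics/topc.png',cv2.resize(c,None,fx=2.8,fy=2.8,interpolation=cv2.INTER_CUBIC))
b=cv2.imread('pics/scene0.png')
c=b[150:330,220:370];cv2.imwrite('pics/scc.png',cv2.resize(c,None,fx=3.2,fy=3.2,interpolation=cv2.INTER_CUBIC))
c=b[100:200,170:290];cv2.imwrite('pics/sce.png',cv2.resize(c,None,fx=5,fy=5,interpolation=cv2.INTER_CUBIC))
E
```

```text
(no output)
```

View pics/topc.png

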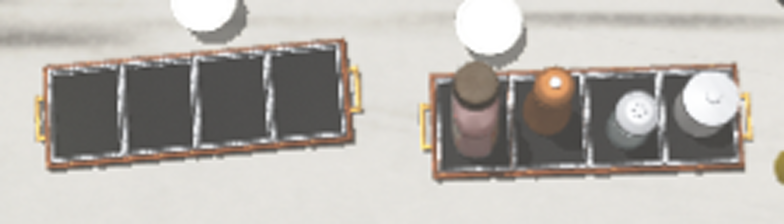

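View pics/scc.png

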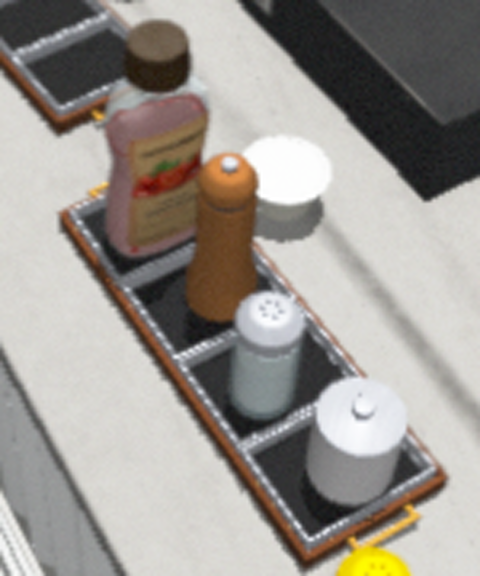

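View pics/sce.png

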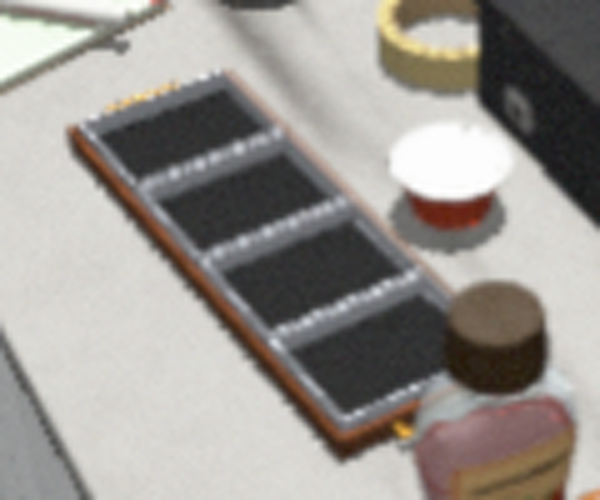

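Run:
```python
from h import *
np.set_printoptions(precision=4,suppress=True)
t=lambda p:np.array(p)/2.8+(135,165)-0.35
s=lambda p:np.array(p)/3.2+(220,150)-0.35
for n,c in dict(empty=[(44,66),(345,39),(354,142),(48,169)],full=[(431,73),(736,65),(746,170),(433,180)]).items():
    c=np.array([t(p) for p in c])
    P=plane("top",c,0.014); Q=plane("top",c,0.0); P[2:]=Q[2:]*.5+P[2:]*.5
    print(n,P[:,:2].round(4).tolist(),P.mean(0),[np.linalg.norm(P[i,:2]-P[(i+1)%4,:2]) for i in range(4)])
    ax=(P[0]+P[3]-P[1]-P[2])[:2]; print("yaw of y axis deg",np.degrees(np.arctan2(-ax[0],ax[1])))
for n,(a,b,z) in dict(jar=((714,96),(363,400),.085),mill=((556,82),(229,163),.146),shaker=((637,108),(270,309),.102),bottle=((477,81),(159,40),.195)).items():
    print(n,*tri(t(a),s(b)),"top@z",plane("top",[t(a)],z)[0,:2],"scene@z",plane("scene",[s(b)],z)[0,:2])
# contours
img=cv2.imread('pics/top0.png');hsv=cv2.cvtColor(img,cv2.COLOR_BGR2HSV)
m=((hsv[...,2]<150)|(hsv[...,1]>70)).astype(np.uint8); m[:178]=0;m[240:]=0;m[:,:148]=0;m[:,405:]=0
cs,_=cv2.findContours(m,0,1)
for c in cs:
    if cv2.contourArea(c)>1500:
        R=cv2.minAreaRect(c);print(R);P=plane("top",cv2.boxPoints(R),0.01);print(P[:,:2].mean(0),[np.linalg.norm(P[i]-P[i-1]) for i in range(4)])
print("floors")
m=((hsv[...,2]<95)&(hsv[...,1]<60)).astype(np.uint8); m[:178]=0;m[230:]=0;m[:,:148]=0;m[:,266:]=0
cs,_=cv2.findContours(m,0,1)
for c in cs:
    if cv2.contourArea(c)>200:
        R=cv2.minAreaRect(c);P=plane("top",cv2.boxPoints(R),0.01);print(R[0],P[:,:2].mean(0),[round(np.linalg.norm(P[i]-P[i-1]),4) for i in range(2)])
```

```text
empty [[0.5553, 0.4754], [0.5873, 0.1541], [0.477, 0.1423], [0.4451, 0.4654]] [0.5162 0.3093 0.0105] [np.float64(0.32289903750251897), np.float64(0.11088616471667806), np.float64(0.32472738047928507), np.float64(0.11064205528871224)]
yaw of y axis deg 5.6606197436155945
full [[0.5507, 0.0619], [0.5616, -0.2587], [0.4511, -0.2669], [0.4373, 0.0584]] [ 0.5002 -0.1013  0.0105] [np.float64(0.32077013985582714), np.float64(0.11089170556272951), np.float64(0.3256499346639335), np.float64(0.11342925859517752)]
yaw of y axis deg 2.190131949879081
jar [ 0.5115 -0.22    0.0888] 0.000863416001957272 top@z [ 0.512  -0.2206] scene@z [ 0.5138 -0.2183]
mill [ 0.5104 -0.0602  0.1448] 0.0009374133541940844 top@z [ 0.5105 -0.0603] scene@z [ 0.5093 -0.0611]
shaker [ 0.4952 -0.1424  0.0981] 0.002435671477533142 top@z [ 0.4955 -0.1422] scene@z [ 0.4922 -0.1445]
bottle [0.4995 0.0149 0.1938] 0.00010119420585480357 top@z [0.4993 0.0149] scene@z [0.4988 0.0137]
((205.32789611816406, 202.1065673828125), (37.7534065246582, 116.51950073242188), 84.80557250976562)
[0.5155 0.3092] [np.float64(0.11555241244897597), np.float64(0.34966572230441806), np.float64(0.11509276508761081), np.float64(0.34392955897492905)]
((343.6741638183594, 202.42135620117188), (50.154781341552734, 118.15479278564453), 88.31531524658203)
[ 0.5182 -0.1002] [np.float64(0.15155404305945136), np.float64(0.35069848302868406), np.float64(0.15067597638130537), np.float64(0.3432015487107998)]
floors
(165.23117065429688, 205.01036071777344) [0.5055 0.4285] [np.float64(0.0903), np.float64(0.0682)]
(191.34922790527344, 202.78614807128906) [0.5129 0.3507] [np.float64(0.0893), np.float64(0.0688)]
(217.59532165527344, 200.02528381347656) [0.522  0.2727] [np.float64(0.0899), np.float64(0.069)]
(243.8264617919922, 197.74412536621094) [0.5295 0.1947] [np.float64(0.0887), np.float64(0.0693)]
```

Run:
```python
from h import *
from scipy.spatial.transform import Rotation as R
np.set_printoptions(precision=3,suppress=True)
q=r.get_obs()["ee_rot"];M=R.from_quat(q[[1,2,3,0]]).as_matrix();print(M, "jaw yaw deg",np.degrees(np.arctan2(M[1,1],M[0,1])))
print("POS base front bottom",plane("scene",[(268,118),(370,207),(447,150)],0)[:,:2], "top at .1",plane("scene",[(268,93),(368,180)],.07)[:,:2])
print("top POS edge",plane("top",[(250,152),(358,153)],.07)[:,:2],"dark edge",[plane("top",[(100,149)],z)[0] for z in (0,.3,.6)])
print("cups",plane("top",[(207,163),(309,172)],.045)[:,:2])
print("scene cups",plane("scene",[(260,131),(310,202)],.045)[:,:2])
```

```text
[[-0.     0.391  0.92 ]
 [-0.001  0.92  -0.391]
 [-1.    -0.001  0.   ]] jaw yaw deg 66.97895970448313
POS base front bottom [[ 0.699  0.394]
 [ 0.749 -0.059]
 [ 1.097  0.013]] top at .1 [[ 0.715  0.423]
 [ 0.748 -0.03 ]]
top POS edge [[ 0.651  0.173]
 [ 0.65  -0.137]] dark edge [array([0.682, 0.646, 0.   ]), array([0.58 , 0.504, 0.3  ]), array([0.477, 0.363, 0.6  ])]
cups [[0.625 0.302]
 [0.6   0.002]]
scene cups [[ 0.619  0.292]
 [ 0.598 -0.007]]
```

Run:
```python
from h import *
np.set_printoptions(precision=2,suppress=True)
for z in (.2,.3,.35,.4,.45,.5,.55,.6,.7):
    P=plane("top",[(10,149),(200,149),(400,149),(550,149)],z);print(z,P[0][:2],P[3][:2],proj("scene",P).round().tolist())
```

```text
0.2 [0.61 0.79] [ 0.62 -0.6 ] [[190.0, 16.0], [259.0, 83.0], [392.0, 220.0], [568.0, 410.0]]
0.3 [0.58 0.72] [ 0.58 -0.55] [[183.0, -6.0], [250.0, 53.0], [382.0, 178.0], [564.0, 361.0]]
0.35 [0.56 0.69] [ 0.57 -0.52] [[179.0, -19.0], [244.0, 36.0], [375.0, 152.0], [561.0, 330.0]]
0.4 [0.54 0.65] [ 0.55 -0.49] [[175.0, -33.0], [238.0, 17.0], [367.0, 124.0], [556.0, 294.0]]
0.45 [0.53 0.62] [ 0.53 -0.46] [[170.0, -49.0], [232.0, -5.0], [359.0, 92.0], [550.0, 251.0]]
0.5 [0.51 0.58] [ 0.51 -0.43] [[165.0, -66.0], [224.0, -29.0], [348.0, 55.0], [542.0, 200.0]]
0.55 [0.49 0.55] [ 0.5  -0.41] [[159.0, -86.0], [216.0, -55.0], [337.0, 14.0], [530.0, 140.0]]
0.6 [0.48 0.52] [ 0.48 -0.38] [[153.0, -107.0], [207.0, -85.0], [323.0, -33.0], [515.0, 68.0]]
0.7 [0.44 0.45] [ 0.45 -0.32] [[138.0, -157.0], [185.0, -155.0], [287.0, -145.0], [464.0, -113.0]]
```

Emit:
step_arm:
  commands:
    - [20, -35, 10, -0.08, 1]
    - [40, -75, 20, -0.16, 1]
    - [60, -115, 30, -0.24, 1]
    - [80, -155, 30, -0.32, 1]
    - [95, -190, 30, -0.4, 1]

```text
t: 0.52
tool_pos: [0.337, 0.3901, 0.2742]
ee_rot: [0.65, 0.277, 0.651, -0.277]
contact_force: [0.2, 0.7, -0.1]
finger_gap: 0.0879
```

Emit:
step_arm:
  commands:
    - [15, -38, 0, -0.08, 1]
    - [30, -76, 0, -0.16, 1]
    - [46, -114, 0, -0.24, 1]
    - [62, -150, 0, -0.32, 1]
    - [80, -186, 0, -0.4, 1]

```text
t: 0.93
tool_pos: [0.417, 0.2021, 0.2742]
ee_rot: [0.581, 0.402, 0.582, -0.402]
contact_force: [0.3, 0.6, 0.0]
finger_gap: 0.0876
```

Emit:
step_arm:
  commands:
    - [20, -38, 0, -0.08, 1]
    - [40, -76, 0, -0.16, 1]
    - [60, -114, 0, -0.24, 1]
    - [75, -152, 0, -0.32, 1]
    - [82, -190, 0, -0.333, 1]

```text
t: 1.35
tool_pos: [0.4997, 0.0121, 0.2742]
ee_rot: [0.506, 0.494, 0.506, -0.494]
contact_force: [0.1, 0.0, 0.6]
finger_gap: 0.0881
```

```bash
cat >> h.py <<'E'
from scipy.spatial.transform import Rotation as _R
def st():
    o=r.get_obs();q=o["ee_rot"];M=_R.from_quat(q[[1,2,3,0]]).as_matrix()
    print("t%.2f"%o["t"],"tcp mm",(o["tool_pos"]*1000).round(1),"jaw yaw %.2f"%np.degrees(np.arctan2(M[1,1],M[0,1])),"tilt %.2f"%np.degrees(np.arccos(-M[2,0])),"gap %.4f"%o["finger_gap"],"F",o["contact_force"].round(1),"j",o["joints"].round(2))
E
python3 - <<'E'
from h import *
st();cv2.imwrite("pics/a_s.png",r.grab_frame("scene"));
a=r.grab_frame("top");cv2.imwrite("pics/a_t.png",a)
E
```

```text
t1.35 tcp mm [499.7  12.1 274.2] jaw yaw 1.38 tilt 0.02 gap 0.0881 F [0.1 0.  0.6] j [-0.57  0.17  0.52  1.88 -0.09  1.11  0.01]
```

View pics/a_s.png

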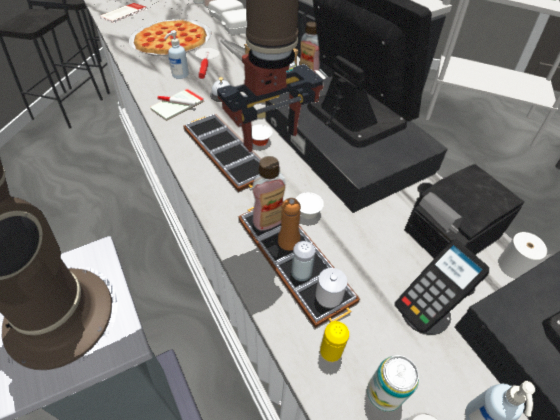

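Run:
```python
from h import *
print(proj("scene",[(.4997,.0121,.252),(.4997,.0121,.195),(.557,.0135,.252),(.442,.012,.252)]))
print(proj("top",[(.4997,.0121,.252),(.499,.014,.195)]))
```

```text
[[270.31174904 140.28110484]
 [270.07932634 162.4802116 ]
 [295.46199571 131.49377587]
 [243.30124631 149.28271884]]
[[306.41261141 187.97652107]
 [305.3513335  193.6991748 ]]
```

View pics/a_t.png

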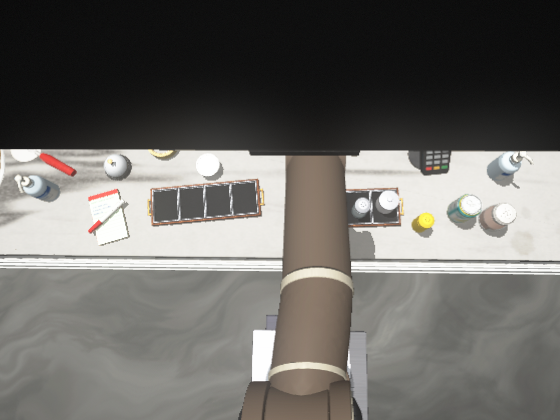

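The scene view shows the fingers at about (245,148) and (297,131), which straddle the bottle cap at (268,162). That agrees with the projected tip positions. I'll lower over the cap.

Emit:
step_arm:
  commands:
    - [0, 2, -25, 0.012, 1]
    - [0, 2, -50, 0.012, 1]
    - [0, 2, -70, 0.012, 1]
    - [0, 2, -84, 0.012, 1]
    - [0, 2, -84, 0.012, 1]

```text
t: 1.87
tool_pos: [0.4972, 0.0087, 0.1876]
ee_rot: [0.507, 0.49, 0.508, -0.494]
contact_force: [-0.8, -0.3, -0.6]
finger_gap: 0.0882
```

Emit:
step_arm:
  commands:
    - [0, 0, 0, 0, 0.3]
    - [0, 0, 0, 0, 0.3]
    - [0, 0, 0, 0, 0.3]
    - [0, 0, 0, 0, 0.3]
    - [0, 0, 0, 0, 0.3]

```text
t: 2.28
tool_pos: [0.4976, 0.0088, 0.1884]
ee_rot: [0.507, 0.491, 0.508, -0.494]
contact_force: [-0.5, -1.1, 0.7]
finger_gap: 0.0579
```

Emit:
step_arm:
  commands:
    - [0, 0, 0, 0, 0.3]
    - [0, 0, 0, 0, 0.3]
    - [0, 0, 0, 0, 0.3]
    - [0, 0, 0, 0, 0.3]
    - [0, 0, 0, 0, 0.3]

```text
t: 2.7
tool_pos: [0.4982, 0.0089, 0.1887]
ee_rot: [0.508, 0.491, 0.508, -0.494]
contact_force: [0.8, 1.0, 3.3]
finger_gap: 0.0423
```

Emit:
step_arm:
  commands:
    - [0, 0, 0, 0, 0.2]
    - [0, 0, 0, 0, 0.2]
    - [0, 0, 0, 0, 0.2]

```text
t: 2.95
tool_pos: [0.4983, 0.0089, 0.1888]
ee_rot: [0.508, 0.491, 0.508, -0.494]
contact_force: [1.3, 0.6, 1.6]
finger_gap: 0.0423
```

Run:
```python
from h import *
st()
```

```text
t2.95 tcp mm [498.3   8.9 188.8] jaw yaw 1.76 tilt 0.21 gap 0.0423 F [1.3 0.6 1.6] j [-0.53  0.27  0.5   1.99 -0.16  0.92  0.08]
```

Emit:
step_arm:
  commands:
    - [0, 0, 6, 0, 0.2]
    - [0, 0, 15, 0, 0.2]
    - [0, 0, 30, 0, 0.2]
    - [0, 0, 45, 0, 0.2]
    - [0, 0, 60, 0, 0.2]

```text
t: 3.37
tool_pos: [0.4975, 0.0087, 0.2495]
ee_rot: [0.507, 0.491, 0.508, -0.494]
contact_force: [-0.5, -0.1, -3.7]
finger_gap: 0.0427
```

Run:
```python
from h import *
st();a=r.grab_frame("scene")
cv2.imwrite("pics/b.png",cv2.resize(a[60:340,180:380],None,fx=2.1,fy=2.1))
```

```text
t3.37 tcp mm [497.5   8.7 249.5] jaw yaw 1.75 tilt 0.30 gap 0.0427 F [-0.5 -0.1 -3.7] j [-0.56  0.2   0.52  1.92 -0.11  1.06  0.03]
```

View pics/b.png

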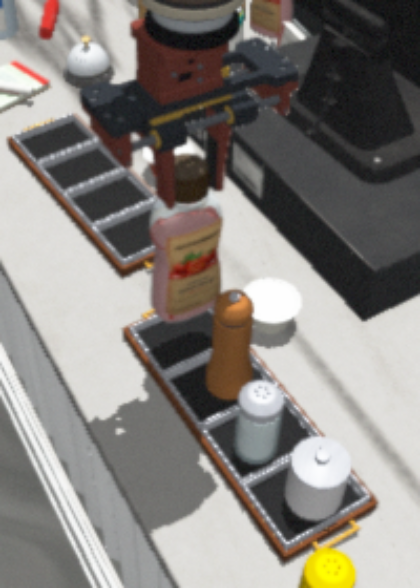

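The bottle hangs upright in the grip at about (188,250) in the crop, clear of its bay. I'll carry it to the right end bay of the empty rack.

Emit:
step_arm:
  commands:
    - [4, 25, 0, 0.014, 0.2]
    - [10, 60, 0, 0.028, 0.2]
    - [18, 98, 0, 0.042, 0.2]
    - [25, 136, 0, 0.056, 0.2]
    - [29, 165, 0, 0.07, 0.2]

```text
t: 3.83
tool_pos: [0.5276, 0.1771, 0.252]
ee_rot: [0.525, 0.473, 0.525, -0.474]
contact_force: [0.4, 0.2, -4.2]
finger_gap: 0.0426
```

Emit:
step_arm:
  commands:
    - [1, 8, 0, 0, 0.2]
    - [2, 13, 0, 0, 0.2]
    - [2, 13, 0, 0, 0.2]
    - [2, 13, 0, 0, 0.2]

```text
t: 4.17
tool_pos: [0.5294, 0.1884, 0.2516]
ee_rot: [0.525, 0.473, 0.524, -0.475]
contact_force: [0.1, -0.6, -5.1]
finger_gap: 0.042
```

Run:
```python
from h import *
st();a=r.grab_frame("scene")
cv2.imwrite("pics/c.png",cv2.resize(a[40:300,160:360],None,fx=2.2,fy=2.2))
```

```text
t4.17 tcp mm [529.4 188.4 251.6] jaw yaw 5.79 tilt 0.17 gap 0.0420 F [ 0.1 -0.6 -5.1] j [-0.76  0.31  0.41  1.76 -0.14  1.1  -0.2 ]
```

View pics/c.png

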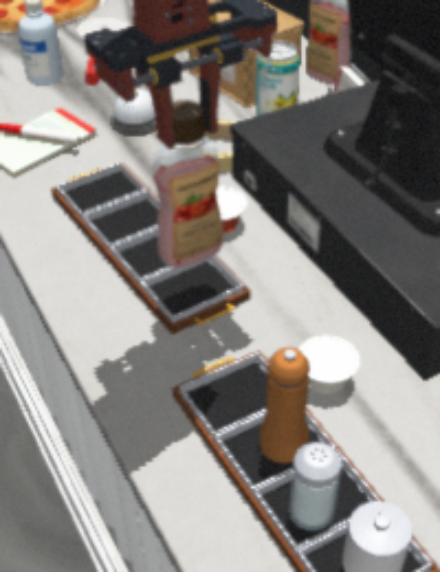

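Emit:
step_arm:
  commands:
    - [-2, -1, -15, 0, 0.2]
    - [-2, -1, -28, 0, 0.2]
    - [-2, -1, -36, 0, 0.2]
    - [-2, -1, -40, 0, 0.2]
    - [-2, -1, -40, 0, 0.2]

```text
t: 4.63
tool_pos: [0.5273, 0.1859, 0.2113]
ee_rot: [0.524, 0.473, 0.524, -0.476]
contact_force: [-0.2, 0.6, -4.1]
finger_gap: 0.0421
```

Run:
```python
from h import *
st();a=r.grab_frame("scene")
cv2.imwrite("pics/d.png",cv2.resize(a[60:220,170:330],None,fx=3.5,fy=3.5,interpolation=cv2.INTER_CUBIC))
```

```text
t4.63 tcp mm [527.3 185.9 211.3] jaw yaw 5.66 tilt 0.22 gap 0.0421 F [-0.2  0.6 -4.1] j [-0.74  0.34  0.41  1.82 -0.15  1.01 -0.18]
```

View pics/d.png

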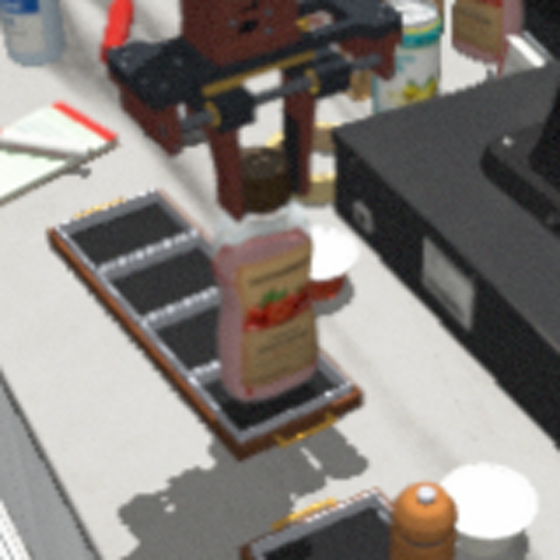

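Run:
```python
from h import *
print(plane("scene",[(265/3.5+170-.35,155/3.5+60-.35)],.2175))
# bottom edge of bottle: near face lower line ends (225,388),(318,368)
print(plane("scene",[(228/3.5+170,390/3.5+60),(252/3.5+170,400/3.5+60),(318/3.5+170,370/3.5+60)],.0295))
```

```text
[[0.53333462 0.19519827 0.2175    ]]
[[0.49225497 0.18753912 0.0295    ]
 [0.50337707 0.16938777 0.0295    ]
 [0.56164879 0.17588734 0.0295    ]]
```

Emit:
step_arm:
  commands:
    - [-1, 0, -6, 0, 0.2]
    - [-1, 0, -12, 0, 0.2]
    - [-1, 0, -16, 0, 0.2]
    - [-1, 0, -19, 0, 0.2]
    - [-1, 0, -20, 0, 0.2]

```text
t: 5.1
tool_pos: [0.5264, 0.1862, 0.1913]
ee_rot: [0.524, 0.473, 0.524, -0.476]
contact_force: [0.0, 0.6, -4.5]
finger_gap: 0.0422
```

Emit:
step_arm:
  commands:
    - [0, 0, -1, 0, 0.2]
    - [0, 0, -2, 0, 0.2]
    - [0, 0, -2, 0, 0.2]

```text
t: 5.35
tool_pos: [0.5264, 0.1862, 0.1892]
ee_rot: [0.524, 0.473, 0.524, -0.476]
contact_force: [-0.5, -0.0, -4.4]
finger_gap: 0.0421
```

Emit:
step_arm:
  commands:
    - [0, 0, -1, 0, 0.2]
    - [0, 0, -1.5, 0, 0.2]
    - [0, 0, -1.5, 0, 0.2]

```text
t: 5.6
tool_pos: [0.5269, 0.1863, 0.1889]
ee_rot: [0.524, 0.474, 0.524, -0.475]
contact_force: [-1.5, -1.7, 5.4]
finger_gap: 0.0421
```

Contact: the force went from -4.4 to +5.4 N at the same height as the grasp. Releasing.

Emit:
step_arm:
  commands:
    - [0, 0, 0, 0, 0.55]
    - [0, 0, 0, 0, 0.6]
    - [0, 0, 0, 0, 0.8]
    - [0, 0, 0, 0, 1]
    - [0, 0, 0, 0, 1]

```text
t: 6.02
tool_pos: [0.5269, 0.1863, 0.189]
ee_rot: [0.524, 0.474, 0.524, -0.475]
contact_force: [0.8, -0.0, 0.1]
finger_gap: 0.0692
```

Emit:
step_arm:
  commands:
    - [0, 0, 0, 0, 1]
    - [0, 0, 0, 0, 1]
    - [0, 0, 0, 0, 1]
    - [0, 0, 15, 0, 1]
    - [0, 0, 40, 0, 1]

```text
t: 6.43
tool_pos: [0.5254, 0.1858, 0.2271]
ee_rot: [0.524, 0.472, 0.524, -0.477]
contact_force: [0.1, 0.7, 0.3]
finger_gap: 0.0876
```

Run:
```python
from h import *
st();a=r.grab_frame("scene")
cv2.imwrite("pics/e.png",cv2.resize(a[60:340,170:370],None,fx=2.1,fy=2.1,interpolation=cv2.INTER_CUBIC))
cv2.imwrite("pics/e_full.png",a)
```

```text
t6.43 tcp mm [525.4 185.8 227.1] jaw yaw 5.69 tilt 0.40 gap 0.0876 F [0.1 0.7 0.3] j [-0.75  0.33  0.41  1.8  -0.14  1.05 -0.19]
```

View pics/e.png

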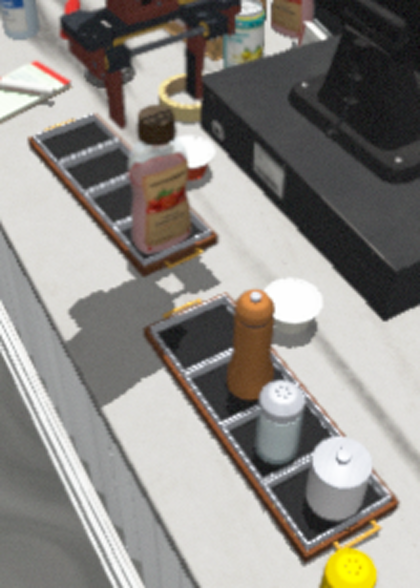

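The bottle stands upright in the right-end bay, with the cap at (155,118) in the crop, and the gripper has released it. Mill next, at (0.510, -0.061).

Emit:
step_arm:
  commands:
    - [0, 0, 25, 0, 1]
    - [-2, -40, 33, -0.02, 1]
    - [-5, -80, 33, -0.04, 1]
    - [-8, -120, 33, -0.06, 1]
    - [-10, -160, 33, -0.063, 1]

```text
t: 6.9
tool_pos: [0.518, 0.025, 0.2667]
ee_rot: [0.51, 0.492, 0.508, -0.49]
contact_force: [0.4, -0.5, 0.4]
finger_gap: 0.0878
```

Emit:
step_arm:
  commands:
    - [-2, -35, 0, 0, 1]
    - [-5, -65, 0, 0, 1]
    - [-5, -83, 0, 0, 1]
    - [-5, -86, 0, 0, 1]
    - [-5, -86, 0, 0, 1]

```text
t: 7.32
tool_pos: [0.513, -0.062, 0.2669]
ee_rot: [0.509, 0.493, 0.507, -0.491]
contact_force: [-0.2, -0.4, -0.5]
finger_gap: 0.0878
```

Run:
```python
from h import *
st()
```

```text
t7.32 tcp mm [513.  -62.  266.9] jaw yaw 1.87 tilt 0.22 gap 0.0878 F [-0.2 -0.4 -0.5] j [-0.44  0.21  0.56  1.86 -0.13  1.1   0.2 ]
```

Emit:
step_arm:
  commands:
    - [-3, 2, -35, 0, 1]
    - [-3, 2, -70, 0, 1]
    - [-3, 2, -95, 0, 1]
    - [-3, 2, -105, 0, 1]
    - [-3, 2, -105, 0, 1]

```text
t: 7.73
tool_pos: [0.5088, -0.0583, 0.1598]
ee_rot: [0.508, 0.491, 0.509, -0.492]
contact_force: [0.3, 0.3, -1.0]
finger_gap: 0.088
```

Run:
```python
from h import *
st();a=r.grab_frame("scene")
cv2.imwrite("pics/f.png",cv2.resize(a[60:340,170:370],None,fx=2.1,fy=2.1,interpolation=cv2.INTER_CUBIC))
```

```text
t7.73 tcp mm [508.8 -58.3 159.8] jaw yaw 1.98 tilt 0.05 gap 0.0880 F [ 0.3  0.3 -1. ] j [-0.4   0.34  0.52  1.99 -0.22  0.87  0.27]
```

View pics/f.png

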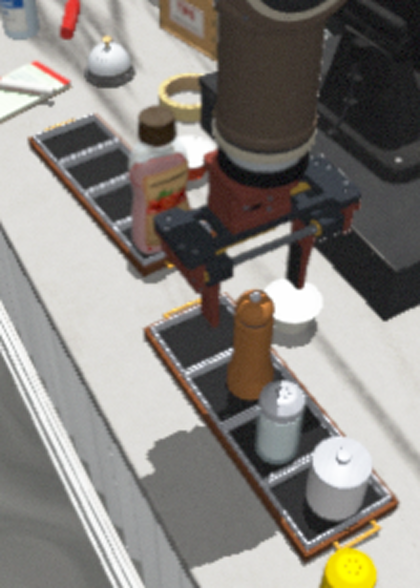

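The mill's head at (254,300) lies between the fingertips at (212,320) and (300,275). Continuing down.

Emit:
step_arm:
  commands:
    - [1, -2, -20, 0, 1]
    - [1, -2, -40, 0, 1]
    - [1, -2, -54, 0, 1]
    - [1, -2, -61, 0, 1]
    - [1, -2, -61, 0, 1]

```text
t: 8.2
tool_pos: [0.5112, -0.0604, 0.1006]
ee_rot: [0.509, 0.492, 0.508, -0.491]
contact_force: [-0.3, 0.1, 0.6]
finger_gap: 0.0873
```

Emit:
step_arm:
  commands:
    - [0, 0, 0, 0, 0.2]
    - [0, 0, 0, 0, 0.2]
    - [0, 0, 0, 0, 0.2]
    - [0, 0, 0, 0, 0.2]
    - [0, 0, 0, 0, 0.2]

```text
t: 8.62
tool_pos: [0.5116, -0.0604, 0.1012]
ee_rot: [0.509, 0.492, 0.508, -0.491]
contact_force: [0.9, -0.3, -1.5]
finger_gap: 0.0579
```

Emit:
step_arm:
  commands:
    - [0, 0, 0, 0, 0.2]
    - [0, 0, 0, 0, 0.2]
    - [0, 0, 0, 0, 0.2]
    - [0, 0, 0, 0, 0.2]
    - [0, 0, 0, 0, 0.2]

```text
t: 9.03
tool_pos: [0.5116, -0.0604, 0.1013]
ee_rot: [0.509, 0.492, 0.508, -0.491]
contact_force: [-0.8, 1.4, 1.4]
finger_gap: 0.0393
```

Emit:
step_arm:
  commands:
    - [0, 0, 0, 0, 0.2]
    - [0, 0, 0, 0, 0.2]

```text
t: 9.2
tool_pos: [0.5116, -0.0604, 0.1013]
ee_rot: [0.509, 0.492, 0.508, -0.491]
contact_force: [-0.7, -0.1, 1.1]
finger_gap: 0.0394
```

Emit:
step_arm:
  commands:
    - [0, 0, 8, 0, 0.2]
    - [0, 0, 25, 0, 0.2]
    - [0, 0, 55, 0, 0.2]
    - [-10, 0, 90, 0, 0.2]
    - [-35, 0, 125, 0, 0.2]

```text
t: 9.62
tool_pos: [0.4787, -0.0604, 0.2267]
ee_rot: [0.51, 0.492, 0.507, -0.491]
contact_force: [0.3, 0.4, -1.5]
finger_gap: 0.0394
```

Emit:
step_arm:
  commands:
    - [-25, 10, 15, 0, 0.2]
    - [-55, 30, 25, 0, 0.2]
    - [-78, 60, 25, 0, 0.2]
    - [-80, 98, 25, 0, 0.2]
    - [-80, 130, 25, 0.02, 0.2]

```text
t: 10.03
tool_pos: [0.3969, 0.071, 0.2526]
ee_rot: [0.514, 0.487, 0.512, -0.485]
contact_force: [1.0, -0.1, -2.0]
finger_gap: 0.0394
```

Run:
```python
from h import *
st();a=r.grab_frame("scene")
cv2.imwrite("pics/g.png",cv2.resize(a[30:310,130:330],None,fx=2.1,fy=2.1,interpolation=cv2.INTER_CUBIC))
```

```text
t10.03 tcp mm [396.9  71.  252.6] jaw yaw 3.10 tilt 0.25 gap 0.0394 F [ 1.  -0.1 -2. ] j [-0.7  -0.01  0.41  2.11  0.    1.04 -0.24]
```

View pics/g.png

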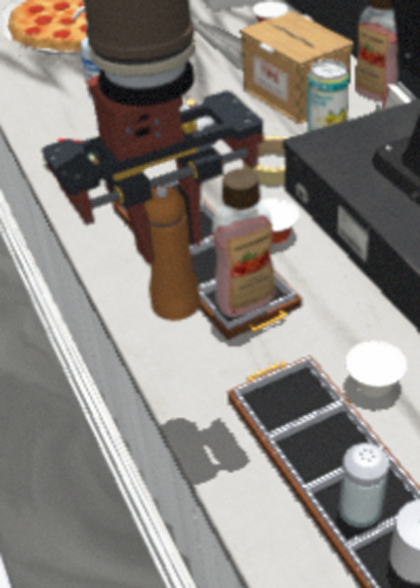

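The mill is held upright at (172,250), passing in front of the bottle. Continuing.

Emit:
step_arm:
  commands:
    - [0, 38, 0, 0.01, 0.2]
    - [0, 78, 0, 0.02, 0.2]
    - [0, 118, 0, 0.03, 0.2]
    - [0, 158, 0, 0.04, 0.2]
    - [5, 190, 0, 0.047, 0.2]

```text
t: 10.5
tool_pos: [0.4014, 0.27, 0.2526]
ee_rot: [0.528, 0.473, 0.527, -0.47]
contact_force: [0.8, 0.6, -1.2]
finger_gap: 0.0392
```

Emit:
step_arm:
  commands:
    - [30, 10, 0, 0, 0.2]
    - [65, 10, 0, 0, 0.2]
    - [95, 10, 0, 0, 0.2]
    - [115, 10, 0, 0, 0.2]
    - [118, 10, 0, 0, 0.2]

```text
t: 10.92
tool_pos: [0.5228, 0.2785, 0.2521]
ee_rot: [0.528, 0.473, 0.525, -0.471]
contact_force: [-0.5, 0.2, -2.7]
finger_gap: 0.0395
```

Run:
```python
from h import *
st()
```

```text
t10.92 tcp mm [522.8 278.5 252.1] jaw yaw 6.27 tilt 0.31 gap 0.0395 F [-0.5  0.2 -2.7] j [-0.79  0.35  0.29  1.69 -0.1   1.11 -0.37]
```

Emit:
step_arm:
  commands:
    - [-3, -7, -25, -0.008, 0.2]
    - [-3, -7, -60, -0.008, 0.2]
    - [-3, -7, -90, -0.008, 0.2]
    - [-3, -7, -110, -0.008, 0.2]
    - [-3, -7, -118, -0.008, 0.2]

```text
t: 11.33
tool_pos: [0.5176, 0.2703, 0.131]
ee_rot: [0.526, 0.473, 0.524, -0.475]
contact_force: [0.8, -0.2, -2.6]
finger_gap: 0.0392
```

Run:
```python
from h import *
st();a=r.grab_frame("scene")
cv2.imwrite("pics/i.png",cv2.resize(a[40:230,150:330],None,fx=3,fy=3,interpolation=cv2.INTER_CUBIC))
```

```text
t11.33 tcp mm [517.6 270.3 131. ] jaw yaw 5.82 tilt 0.17 gap 0.0392 F [ 0.8 -0.2 -2.6] j [-0.76  0.47  0.26  1.83 -0.15  0.86 -0.33]
```

View pics/i.png

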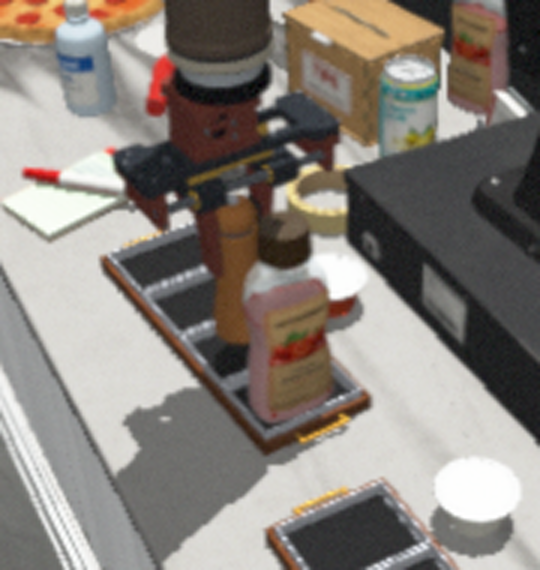

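The mill is lined up over its bay and clear of the bottle. Lowering gently.

Emit:
step_arm:
  commands:
    - [2, 1, -8, 0, 0.2]
    - [2, 1, -16, 0, 0.2]
    - [2, 1, -22, 0, 0.2]
    - [2, 1, -27, 0, 0.2]
    - [2, 1, -29, 0, 0.2]

```text
t: 11.8
tool_pos: [0.5197, 0.2715, 0.1018]
ee_rot: [0.526, 0.473, 0.524, -0.474]
contact_force: [0.0, -0.2, -2.3]
finger_gap: 0.0394
```

Emit:
step_arm:
  commands:
    - [0, 0, -0.5, 0, 0.2]
    - [0, 0, -1, 0, 0.2]
    - [0, 0, -1, 0, 0.2]

```text
t: 12.05
tool_pos: [0.5197, 0.2715, 0.1014]
ee_rot: [0.526, 0.474, 0.524, -0.474]
contact_force: [-2.2, -0.9, 3.2]
finger_gap: 0.0394
```

Emit:
step_arm:
  commands:
    - [0, 0, 0, 0, 0.55]
    - [0, 0, 0, 0, 0.6]
    - [0, 0, 0, 0, 0.8]
    - [0, 0, 0, 0, 1]
    - [0, 0, 0, 0, 1]

```text
t: 12.47
tool_pos: [0.5199, 0.2716, 0.1015]
ee_rot: [0.526, 0.474, 0.524, -0.474]
contact_force: [-0.0, -0.0, -0.7]
finger_gap: 0.0692
```

Emit:
step_arm:
  commands:
    - [0, 0, 0, 0, 1]
    - [0, 0, 0, 0, 1]
    - [0, 0, 0, 0, 1]
    - [0, 0, 10, 0, 1]
    - [0, 0, 35, 0, 1]

```text
t: 12.88
tool_pos: [0.5181, 0.2706, 0.1345]
ee_rot: [0.525, 0.472, 0.524, -0.476]
contact_force: [0.2, -0.5, 0.2]
finger_gap: 0.088
```

Emit:
step_arm:
  commands:
    - [0, 0, 35, 0, 1]
    - [0, 0, 70, 0, 1]
    - [0, 0, 105, 0, 1]
    - [0, 0, 130, 0, 1]
    - [0, -30, 133, -0.02, 1]

```text
t: 13.3
tool_pos: [0.5191, 0.247, 0.2732]
ee_rot: [0.522, 0.478, 0.521, -0.476]
contact_force: [0.6, 0.3, -0.5]
finger_gap: 0.0876
```

Run:
```python
from h import *
st();a=r.grab_frame("scene")
cv2.imwrite("pics/j.png",cv2.resize(a[60:340,170:370],None,fx=2.1,fy=2.1,interpolation=cv2.INTER_CUBIC))
```

```text
t13.30 tcp mm [519.1 247.  273.2] jaw yaw 5.11 tilt 0.20 gap 0.0876 F [ 0.6  0.3 -0.5] j [-0.77  0.3   0.3   1.7  -0.1   1.15 -0.35]
```

View pics/j.png

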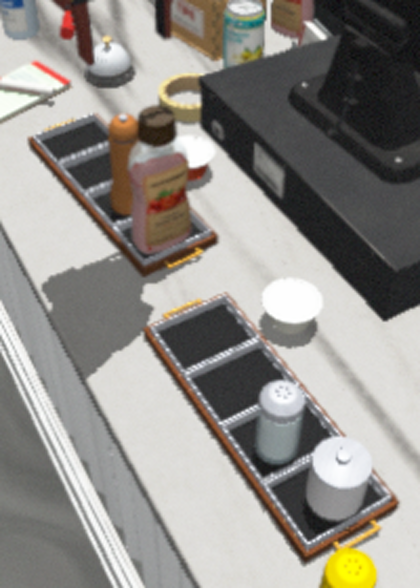

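The mill stands upright in the second bay from the right, with its head at (123,125) in the crop. Next is the shaker: two things have its shape, the white one in the rack at (280,420) and the yellow one outside at (350,570). The white one in the bay is meant, as the description says white filling, and yellow is the excluded look-alike. The enlarged crop confirms it.

Emit:
step_arm:
  commands:
    - [-2, -40, 0, -0.01, 1]
    - [-4, -80, 0, -0.02, 1]
    - [-6, -120, 0, -0.03, 1]
    - [-8, -160, 0, -0.04, 1]
    - [-10, -200, 0, -0.052, 1]

```text
t: 13.77
tool_pos: [0.5092, 0.034, 0.2725]
ee_rot: [0.508, 0.493, 0.505, -0.494]
contact_force: [0.8, -0.2, -1.0]
finger_gap: 0.0875
```

Emit:
step_arm:
  commands:
    - [-4, -40, -10, 0, 1]
    - [-8, -80, -25, 0, 1]
    - [-12, -120, -45, 0, 1]
    - [-14, -160, -70, 0, 1]
    - [-15, -185, -85, 0, 1]

```text
t: 14.18
tool_pos: [0.4936, -0.1531, 0.1877]
ee_rot: [0.508, 0.494, 0.504, -0.494]
contact_force: [0.2, 0.6, -0.3]
finger_gap: 0.0876
```

Run:
```python
from h import *
st()
```

```text
t14.18 tcp mm [ 493.6 -153.1  187.7] jaw yaw 1.39 tilt 0.31 gap 0.0876 F [ 0.2  0.6 -0.3] j [-0.21  0.3   0.51  1.95 -0.18  0.92  0.41]
```

Emit:
step_arm:
  commands:
    - [1, 10, 0, 0.012, 1]
    - [1, 10, -25, 0.012, 1]
    - [1, 10, -48, 0.012, 1]
    - [1, 10, -55, 0.012, 1]
    - [1, 10, -55, 0.012, 1]

```text
t: 14.6
tool_pos: [0.4934, -0.1427, 0.1315]
ee_rot: [0.51, 0.49, 0.508, -0.492]
contact_force: [0.2, -0.8, -1.2]
finger_gap: 0.0877
```

Run:
```python
from h import *
st();a=r.grab_frame("scene")
cv2.imwrite("pics/k.png",cv2.resize(a[150:340,220:380],None,fx=3,fy=3,interpolation=cv2.INTER_CUBIC))
```

```text
t14.60 tcp mm [ 493.4 -142.7  131.5] jaw yaw 2.07 tilt 0.21 gap 0.0877 F [ 0.2 -0.8 -1.2] j [-0.19  0.38  0.47  2.01 -0.23  0.8   0.45]
```

View pics/k.png

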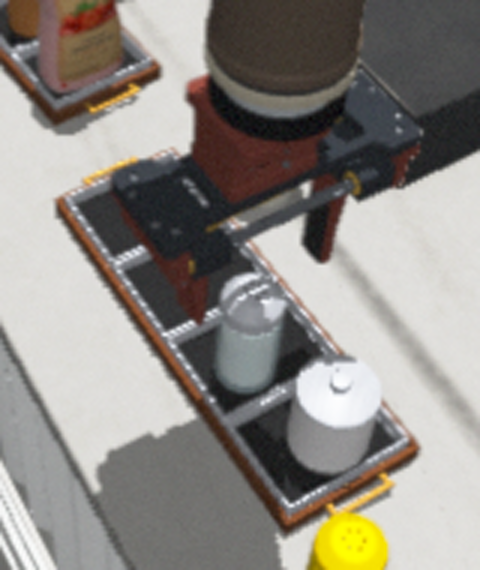

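The shaker's cap at (252,302) is between the fingertips at (200,317) and (322,260), with the yellow look-alike well outside at (350,545). Going down.

Emit:
step_arm:
  commands:
    - [1, 0, -20, 0, 1]
    - [1, 0, -40, 0, 1]
    - [1, 0, -55, 0, 1]
    - [1, 0, -66, 0, 1]
    - [1, 0, -66, 0, 1]

```text
t: 15.07
tool_pos: [0.495, -0.1427, 0.0661]
ee_rot: [0.51, 0.49, 0.508, -0.491]
contact_force: [-0.8, -0.6, 0.2]
finger_gap: 0.0877
```

Emit:
step_arm:
  commands:
    - [0, 0, 0, 0, 0.2]
    - [0, 0, 0, 0, 0.2]
    - [0, 0, 0, 0, 0.2]
    - [0, 0, 0, 0, 0.2]
    - [0, 0, 0, 0, 0.2]

```text
t: 15.48
tool_pos: [0.4954, -0.1427, 0.0668]
ee_rot: [0.511, 0.49, 0.508, -0.491]
contact_force: [0.8, -0.6, -0.5]
finger_gap: 0.058
```

Emit:
step_arm:
  commands:
    - [0, 0, 0, 0, 0.2]
    - [0, 0, 0, 0, 0.2]
    - [0, 0, 0, 0, 0.2]
    - [0, 0, 0, 0, 0.2]
    - [0, 0, 0, 0, 0.2]

```text
t: 15.9
tool_pos: [0.4954, -0.1427, 0.067]
ee_rot: [0.511, 0.49, 0.508, -0.491]
contact_force: [-1.1, -0.1, 5.3]
finger_gap: 0.0436
```

Emit:
step_arm:
  commands:
    - [0, 0, 0, 0, 0.2]
    - [0, 0, 0, 0, 0.2]

```text
t: 16.07
tool_pos: [0.4954, -0.1427, 0.067]
ee_rot: [0.51, 0.49, 0.508, -0.491]
contact_force: [-1.1, -1.0, 3.0]
finger_gap: 0.0437
```

Emit:
step_arm:
  commands:
    - [0, 0, 8, 0, 0.2]
    - [0, 0, 25, 0, 0.2]
    - [0, 0, 55, 0, 0.2]
    - [0, 0, 90, 0, 0.2]
    - [-15, 0, 128, 0, 0.2]

```text
t: 16.48
tool_pos: [0.4816, -0.1424, 0.1961]
ee_rot: [0.511, 0.49, 0.508, -0.491]
contact_force: [0.5, 1.6, 0.7]
finger_gap: 0.0439
```

Emit:
step_arm:
  commands:
    - [-15, 5, 30, 0, 0.2]
    - [-40, 25, 50, 0, 0.2]
    - [-65, 50, 57, 0, 0.2]
    - [-80, 85, 57, 0, 0.2]
    - [-82, 125, 57, 0, 0.2]

```text
t: 16.9
tool_pos: [0.397, -0.018, 0.2542]
ee_rot: [0.51, 0.491, 0.507, -0.492]
contact_force: [1.6, 0.2, -2.0]
finger_gap: 0.0439
```

Emit:
step_arm:
  commands:
    - [0, 38, 0, 0.01, 0.2]
    - [0, 78, 0, 0.02, 0.2]
    - [0, 118, 0, 0.03, 0.2]
    - [0, 158, 0, 0.04, 0.2]
    - [0, 198, 0, 0.05, 0.2]

```text
t: 17.32
tool_pos: [0.3965, 0.1818, 0.2548]
ee_rot: [0.522, 0.479, 0.519, -0.478]
contact_force: [0.9, -0.7, -1.0]
finger_gap: 0.0437
```

Run:
```python
from h import *
st();a=r.grab_frame("scene")
cv2.imwrite("pics/l.png",cv2.resize(a[30:310,130:330],None,fx=2.1,fy=2.1,interpolation=cv2.INTER_CUBIC))
```

```text
t17.32 tcp mm [396.5 181.8 254.8] jaw yaw 4.79 tilt 0.30 gap 0.0437 F [ 0.9 -0.7 -1. ] j [-0.72  0.07  0.18  2.02 -0.01  1.05 -0.45]
```

View pics/l.png

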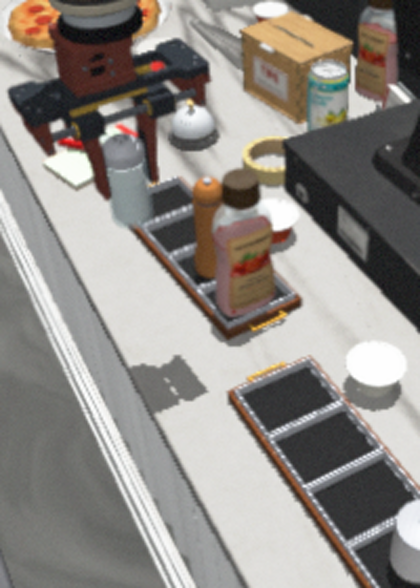

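The shaker is held upright at (128,180). Moving on to its bay.

Emit:
step_arm:
  commands:
    - [0, 38, 0, 0.01, 0.2]
    - [0, 78, 0, 0.018, 0.2]
    - [5, 115, 0, 0.018, 0.2]
    - [25, 145, 0, 0.018, 0.2]
    - [55, 163, 0, 0.018, 0.2]

```text
t: 17.78
tool_pos: [0.4486, 0.3577, 0.2549]
ee_rot: [0.529, 0.471, 0.528, -0.469]
contact_force: [-0.0, 0.3, -1.2]
finger_gap: 0.0434
```

Emit:
step_arm:
  commands:
    - [25, 3, -15, 0, 0.2]
    - [48, 3, -40, 0, 0.2]
    - [58, 3, -70, 0, 0.2]
    - [60, 3, -95, 0, 0.2]
    - [60, 3, -100, 0, 0.2]

```text
t: 18.2
tool_pos: [0.5075, 0.3583, 0.1502]
ee_rot: [0.528, 0.469, 0.528, -0.472]
contact_force: [-0.6, -0.5, -1.8]
finger_gap: 0.0437
```

Run:
```python
from h import *
st()
```

```text
t18.20 tcp mm [507.5 358.3 150.2] jaw yaw 6.62 tilt 0.22 gap 0.0437 F [-0.6 -0.5 -1.8] j [-0.77  0.5   0.11  1.71 -0.06  0.94 -0.52]
```

Emit:
step_arm:
  commands:
    - [4, -9, -5, -0.014, 0.2]
    - [4, -9, -25, -0.014, 0.2]
    - [4, -9, -45, -0.014, 0.2]
    - [4, -9, -55, -0.014, 0.2]
    - [4, -9, -55, -0.014, 0.2]

```text
t: 18.62
tool_pos: [0.5107, 0.3483, 0.0942]
ee_rot: [0.525, 0.472, 0.524, -0.476]
contact_force: [-0.6, 0.2, -1.2]
finger_gap: 0.0435
```

Run:
```python
from h import *
st();a=r.grab_frame("scene")
cv2.imwrite("pics/m.png",cv2.resize(a[40:210,150:310],None,fx=3.3,fy=3.3,interpolation=cv2.INTER_CUBIC))
```

```text
t18.62 tcp mm [510.7 348.3  94.2] jaw yaw 5.79 tilt 0.36 gap 0.0435 F [-0.6  0.2 -1.2] j [-0.75  0.56  0.11  1.75 -0.07  0.84 -0.51]
```

View pics/m.png

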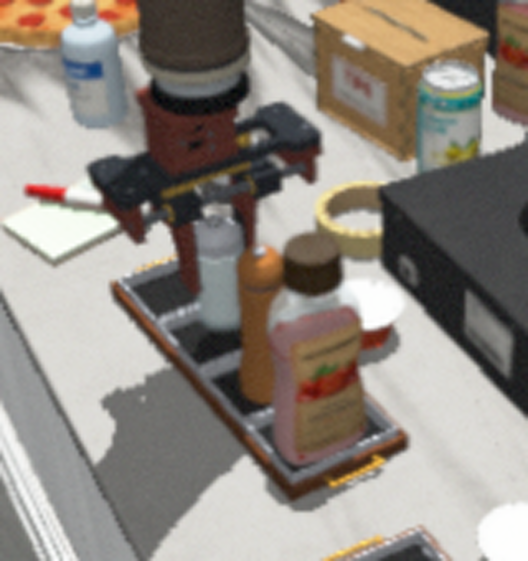

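The shaker is over its bay at (220,280). Lowering to contact.

Emit:
step_arm:
  commands:
    - [1, 1, -8, 0, 0.2]
    - [1, 1, -15, 0, 0.2]
    - [1, 1, -21, 0, 0.2]
    - [1, 1, -25, 0, 0.2]
    - [1, 1, -26, 0, 0.2]

```text
t: 19.08
tool_pos: [0.512, 0.3497, 0.0687]
ee_rot: [0.525, 0.472, 0.524, -0.476]
contact_force: [0.4, -0.1, -1.1]
finger_gap: 0.0437
```

Emit:
step_arm:
  commands:
    - [0, 0, -0.5, 0, 0.2]
    - [0, 0, -1, 0, 0.2]
    - [0, 0, -1.5, 0, 0.2]

```text
t: 19.33
tool_pos: [0.512, 0.3498, 0.0673]
ee_rot: [0.525, 0.472, 0.524, -0.476]
contact_force: [-1.1, 0.0, -1.3]
finger_gap: 0.0435
```

Emit:
step_arm:
  commands:
    - [0, 0, -0.5, 0, 0.2]
    - [0, 0, -1, 0, 0.2]
    - [0, 0, -1, 0, 0.2]

```text
t: 19.58
tool_pos: [0.5121, 0.3498, 0.0672]
ee_rot: [0.525, 0.472, 0.524, -0.476]
contact_force: [-2.3, -1.0, 4.6]
finger_gap: 0.0437
```

Contact again. Releasing and rising.

Emit:
step_arm:
  commands:
    - [0, 0, 0, 0, 0.55]
    - [0, 0, 0, 0, 0.6]
    - [0, 0, 0, 0, 0.8]
    - [0, 0, 0, 0, 1]
    - [0, 0, 0, 0, 1]

```text
t: 20.0
tool_pos: [0.5121, 0.3499, 0.0671]
ee_rot: [0.525, 0.472, 0.524, -0.476]
contact_force: [0.3, 1.0, 0.5]
finger_gap: 0.0691
```

Emit:
step_arm:
  commands:
    - [0, 0, 0, 0, 1]
    - [0, 0, 0, 0, 1]
    - [0, 0, 0, 0, 1]
    - [0, 0, 10, 0, 1]
    - [0, 0, 35, 0, 1]

```text
t: 20.42
tool_pos: [0.5103, 0.3486, 0.0998]
ee_rot: [0.525, 0.47, 0.525, -0.478]
contact_force: [-0.6, -0.3, -0.8]
finger_gap: 0.0875
```

Emit:
step_arm:
  commands:
    - [0, 0, 40, 0, 1]
    - [0, 0, 80, 0, 1]
    - [0, 0, 120, 0, 1]
    - [0, 0, 155, 0, 1]
    - [0, 0, 170, 0, 1]

```text
t: 20.83
tool_pos: [0.5117, 0.3494, 0.2765]
ee_rot: [0.525, 0.473, 0.524, -0.475]
contact_force: [0.9, 0.9, 0.0]
finger_gap: 0.0878
```

Emit:
step_arm:
  commands:
    - [0, -40, 0, -0.01, 1]
    - [-2, -80, 0, -0.02, 1]
    - [-4, -120, 0, -0.03, 1]
    - [-6, -160, 0, -0.04, 1]
    - [-8, -200, 0, -0.05, 1]

```text
t: 21.25
tool_pos: [0.5033, 0.1475, 0.2775]
ee_rot: [0.513, 0.486, 0.512, -0.488]
contact_force: [1.0, 0.2, 0.5]
finger_gap: 0.0877
```

Run:
```python
from h import *
st();a=r.grab_frame("scene")
cv2.imwrite("pics/n.png",cv2.resize(a[60:340,170:370],None,fx=2.1,fy=2.1,interpolation=cv2.INTER_CUBIC))
```

```text
t21.25 tcp mm [503.3 147.5 277.5] jaw yaw 2.90 tilt 0.13 gap 0.0877 F [1.  0.2 0.5] j [-0.56  0.21  0.21  1.81 -0.05  1.13 -0.28]
```

View pics/n.png

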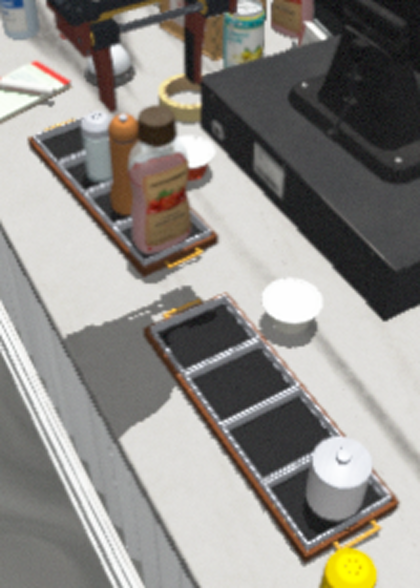

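The shaker stands upright at (97,145) in the third bay. The jar at (340,475) is the last one.

Emit:
step_arm:
  commands:
    - [2, -40, 0, -0.005, 1]
    - [4, -80, 0, -0.014, 1]
    - [6, -120, -10, -0.014, 1]
    - [8, -160, -25, -0.014, 1]
    - [9, -200, -40, -0.014, 1]

```text
t: 21.72
tool_pos: [0.5126, -0.0548, 0.2422]
ee_rot: [0.509, 0.492, 0.505, -0.494]
contact_force: [0.9, 0.4, -0.1]
finger_gap: 0.0878
```

Emit:
step_arm:
  commands:
    - [0, -40, -10, 0, 1]
    - [0, -80, -25, 0, 1]
    - [0, -120, -45, 0, 1]
    - [0, -150, -60, 0, 1]
    - [0, -160, -70, 0, 1]

```text
t: 22.13
tool_pos: [0.5111, -0.2206, 0.1716]
ee_rot: [0.508, 0.493, 0.503, -0.496]
contact_force: [-1.0, -0.3, -0.3]
finger_gap: 0.088
```

Run:
```python
from h import *
st()
```

```text
t22.13 tcp mm [ 511.1 -220.6  171.6] jaw yaw 1.22 tilt 0.48 gap 0.0880 F [-1.  -0.3 -0.3] j [ 0.    0.38  0.4   1.87 -0.18  0.92  0.51]
```

Emit:
step_arm:
  commands:
    - [1, 1, -20, 0.015, 1]
    - [1, 1, -40, 0.015, 1]
    - [1, 1, -52, 0.015, 1]
    - [1, 1, -55, 0.015, 1]
    - [1, 1, -55, 0.015, 1]

```text
t: 22.55
tool_pos: [0.512, -0.219, 0.1163]
ee_rot: [0.511, 0.489, 0.507, -0.493]
contact_force: [-0.2, 0.6, 0.1]
finger_gap: 0.0882
```

Run:
```python
from h import *
st();a=r.grab_frame("scene")
cv2.imwrite("pics/o.png",cv2.resize(a[170:360,230:390],None,fx=3,fy=3,interpolation=cv2.INTER_CUBIC))
```

```text
t22.55 tcp mm [ 512.  -219.   116.3] jaw yaw 2.11 tilt 0.44 gap 0.0882 F [-0.2  0.6  0.1] j [ 0.03  0.46  0.37  1.92 -0.22  0.8   0.55]
```

View pics/o.png

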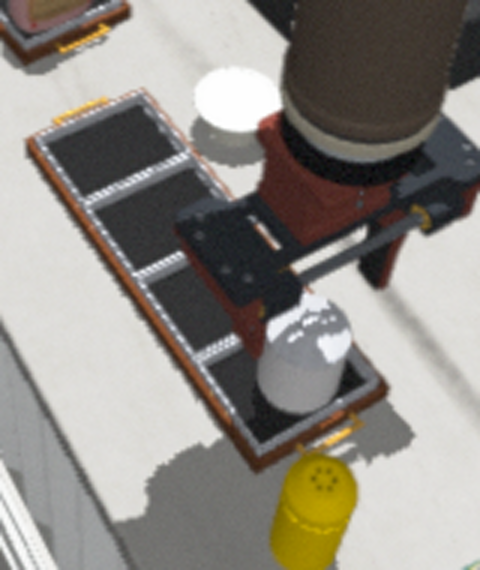

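The jar (308,345) sits between the fingertips, about (252,345) and (380,285). Lowering and closing.

Emit:
step_arm:
  commands:
    - [0, -1, -18, 0, 1]
    - [0, -1, -36, 0, 1]
    - [0, -1, -52, 0, 1]
    - [0, -1, -65, 0, 1]
    - [0, -1, -65, 0, 1]

```text
t: 23.02
tool_pos: [0.5122, -0.2195, 0.0513]
ee_rot: [0.511, 0.489, 0.507, -0.492]
contact_force: [0.1, -0.2, 0.4]
finger_gap: 0.088
```

Emit:
step_arm:
  commands:
    - [0, 0, 0, 0, 0.3]
    - [0, 0, 0, 0, 0.3]
    - [0, 0, 0, 0, 0.3]
    - [0, 0, 0, 0, 0.3]
    - [0, 0, 0, 0, 0.3]

```text
t: 23.43
tool_pos: [0.5127, -0.2196, 0.0521]
ee_rot: [0.512, 0.489, 0.507, -0.492]
contact_force: [-0.2, 0.1, -0.7]
finger_gap: 0.0578
```

Emit:
step_arm:
  commands:
    - [0, 0, 0, 0, 0.3]
    - [0, 0, 0, 0, 0.3]
    - [0, 0, 0, 0, 0.3]
    - [0, 0, 0, 0, 0.3]
    - [0, 0, 0, 0, 0.3]

```text
t: 23.85
tool_pos: [0.5126, -0.2196, 0.0522]
ee_rot: [0.512, 0.489, 0.507, -0.492]
contact_force: [-0.8, 0.6, 0.3]
finger_gap: 0.0553
```

Emit:
step_arm:
  commands:
    - [0, 0, 8, 0, 0.3]
    - [0, 0, 25, 0, 0.3]
    - [0, 0, 55, 0, 0.3]
    - [0, 0, 90, 0, 0.3]
    - [-10, 0, 128, 0, 0.3]

```text
t: 24.27
tool_pos: [0.5031, -0.2191, 0.1811]
ee_rot: [0.512, 0.488, 0.508, -0.492]
contact_force: [1.4, -1.1, -2.2]
finger_gap: 0.0551
```

Emit:
step_arm:
  commands:
    - [-15, 5, 30, 0, 0.3]
    - [-40, 25, 55, 0, 0.3]
    - [-65, 50, 70, 0, 0.3]
    - [-88, 80, 72, 0, 0.3]
    - [-100, 118, 72, 0, 0.3]

```text
t: 24.68
tool_pos: [0.4007, -0.1021, 0.2544]
ee_rot: [0.511, 0.49, 0.506, -0.493]
contact_force: [0.9, 0.9, -2.9]
finger_gap: 0.0554
```

Emit:
step_arm:
  commands:
    - [0, 38, 0, 0.01, 0.3]
    - [0, 78, 0, 0.02, 0.3]
    - [0, 118, 0, 0.03, 0.3]
    - [0, 158, 0, 0.04, 0.3]
    - [0, 198, 0, 0.05, 0.3]

```text
t: 25.1
tool_pos: [0.4, 0.0974, 0.2551]
ee_rot: [0.523, 0.478, 0.518, -0.48]
contact_force: [0.7, -0.2, -2.6]
finger_gap: 0.0551
```

Emit:
step_arm:
  commands:
    - [0, 38, 0, 0.01, 0.3]
    - [0, 78, 0, 0.018, 0.3]
    - [0, 118, 0, 0.018, 0.3]
    - [0, 158, 0, 0.018, 0.3]
    - [0, 198, 0, 0.018, 0.3]

```text
t: 25.52
tool_pos: [0.3996, 0.2969, 0.2555]
ee_rot: [0.528, 0.473, 0.522, -0.475]
contact_force: [0.6, -1.4, -2.2]
finger_gap: 0.0552
```

Run:
```python
from h import *
st();a=r.grab_frame("scene")
cv2.imwrite("pics/p.png",cv2.resize(a[0:280,100:300],None,fx=2.1,fy=2.1,interpolation=cv2.INTER_CUBIC))
```

```text
t25.52 tcp mm [399.6 296.9 255.5] jaw yaw 5.82 tilt 0.49 gap 0.0552 F [ 0.6 -1.4 -2.2] j [-0.7   0.19 -0.05  1.88  0.02  1.08 -0.66]
```

View pics/p.png

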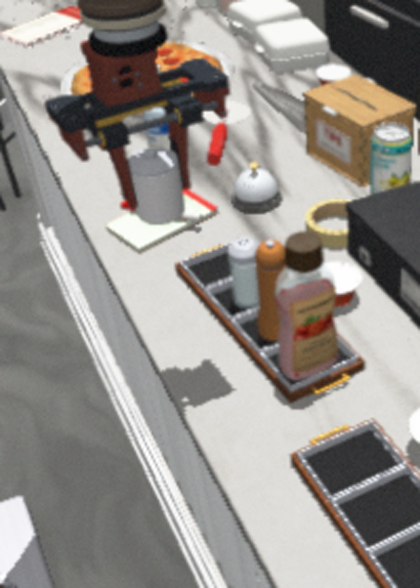

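The jar is held upright at (158,185). On to the left end bay.

Emit:
step_arm:
  commands:
    - [10, 35, 0, 0, 0.3]
    - [30, 65, 0, 0, 0.3]
    - [55, 95, 0, 0, 0.3]
    - [80, 118, 0, 0, 0.3]
    - [100, 128, -15, 0, 0.3]

```text
t: 25.98
tool_pos: [0.4997, 0.4378, 0.2428]
ee_rot: [0.529, 0.474, 0.526, -0.469]
contact_force: [1.5, 0.6, -2.4]
finger_gap: 0.0552
```

Emit:
step_arm:
  commands:
    - [3, 3, -25, 0, 0.3]
    - [4, 3, -55, 0, 0.3]
    - [4, 3, -85, 0, 0.3]
    - [4, 3, -110, 0, 0.3]
    - [4, 3, -120, 0, 0.3]

```text
t: 26.4
tool_pos: [0.5022, 0.4386, 0.1186]
ee_rot: [0.529, 0.471, 0.525, -0.471]
contact_force: [-0.1, -0.2, -2.4]
finger_gap: 0.055
```

Run:
```python
from h import *
st()
```

```text
t26.40 tcp mm [502.2 438.6 118.6] jaw yaw 6.39 tilt 0.26 gap 0.0550 F [-0.1 -0.2 -2.4] j [-0.76  0.6  -0.05  1.61  0.04  0.94 -0.71]
```

Emit:
step_arm:
  commands:
    - [2, -12, 0, -0.01, 0.3]
    - [2, -12, -15, -0.01, 0.3]
    - [2, -12, -32, -0.01, 0.3]
    - [2, -12, -40, -0.01, 0.3]
    - [2, -12, -40, -0.01, 0.3]

```text
t: 26.82
tool_pos: [0.5041, 0.4252, 0.0781]
ee_rot: [0.526, 0.474, 0.523, -0.475]
contact_force: [0.1, -0.0, -2.2]
finger_gap: 0.0557
```

Run:
```python
from h import *
st();a=r.grab_frame("scene")
cv2.imwrite("pics/q.png",cv2.resize(a[40:210,150:310],None,fx=3.3,fy=3.3,interpolation=cv2.INTER_CUBIC))
```

```text
t26.82 tcp mm [504.1 425.2  78.1] jaw yaw 5.76 tilt 0.30 gap 0.0557 F [ 0.1 -0.  -2.2] j [-0.74  0.64 -0.05  1.65  0.05  0.86 -0.71]
```

View pics/q.png

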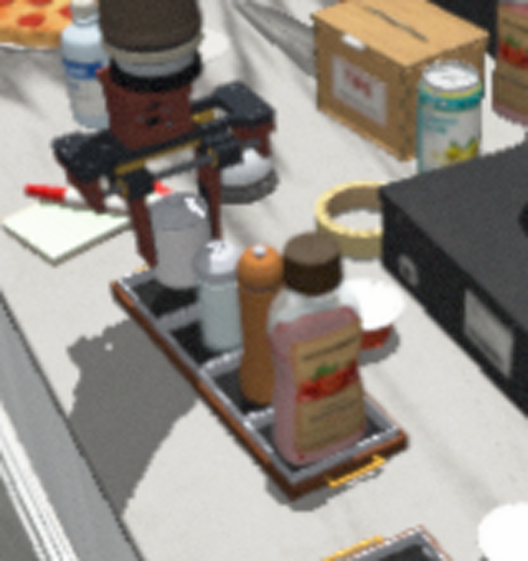

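The jar at (182,240) is over the left end bay. Lowering to contact.

Emit:
step_arm:
  commands:
    - [0, 1, -8, 0, 0.3]
    - [0, 1, -15, 0, 0.3]
    - [0, 1, -21, 0, 0.3]
    - [0, 1, -24, 0, 0.3]
    - [0, 1, -25, 0, 0.3]

```text
t: 27.28
tool_pos: [0.5041, 0.4266, 0.0533]
ee_rot: [0.526, 0.474, 0.523, -0.475]
contact_force: [0.4, -0.3, -2.7]
finger_gap: 0.0549
```

Emit:
step_arm:
  commands:
    - [0, 0, -0.5, 0, 0.3]
    - [0, 0, -1.5, 0, 0.3]
    - [0, 0, -1.5, 0, 0.3]

```text
t: 27.53
tool_pos: [0.5041, 0.4267, 0.0522]
ee_rot: [0.526, 0.474, 0.523, -0.475]
contact_force: [-0.8, -0.5, -0.5]
finger_gap: 0.0553
```

Emit:
step_arm:
  commands:
    - [0, 0, -0.5, 0, 0.3]
    - [0, 0, -1, 0, 0.3]
    - [0, 0, -1, 0, 0.3]

```text
t: 27.78
tool_pos: [0.504, 0.4267, 0.0522]
ee_rot: [0.526, 0.474, 0.523, -0.475]
contact_force: [-3.6, -3.0, 5.5]
finger_gap: 0.0554
```

Emit:
step_arm:
  commands:
    - [0, 0, 0, 0, 0.68]
    - [0, 0, 0, 0, 0.75]
    - [0, 0, 0, 0, 0.9]
    - [0, 0, 0, 0, 1]
    - [0, 0, 0, 0, 1]

```text
t: 28.2
tool_pos: [0.5042, 0.4268, 0.0521]
ee_rot: [0.526, 0.474, 0.523, -0.475]
contact_force: [-0.5, -0.6, -0.2]
finger_gap: 0.0824
```

Emit:
step_arm:
  commands:
    - [0, 0, 0, 0, 1]
    - [0, 0, 0, 0, 1]
    - [0, 0, 0, 0, 1]
    - [0, 0, 10, 0, 1]
    - [0, 0, 35, 0, 1]

```text
t: 28.62
tool_pos: [0.5025, 0.4253, 0.0846]
ee_rot: [0.526, 0.472, 0.523, -0.477]
contact_force: [-0.4, -0.9, 0.8]
finger_gap: 0.088
```

Emit:
step_arm:
  commands:
    - [0, 0, 35, 0, 1]
    - [0, 0, 70, 0, 1]
    - [0, 0, 110, 0, 1]
    - [0, 0, 150, 0, 1]
    - [0, 0, 170, 0, 1]

```text
t: 29.03
tool_pos: [0.5036, 0.4263, 0.2612]
ee_rot: [0.526, 0.474, 0.523, -0.474]
contact_force: [0.7, 0.5, 0.6]
finger_gap: 0.0877
```

Emit:
step_arm:
  commands:
    - [-35, 15, 0, 0, 1]
    - [-75, 30, 0, 0, 1]
    - [-110, 50, 0, 0, 1]
    - [-145, 70, 0, 0, 1]
    - [-180, 85, 0, 0, 1]

```text
t: 29.45
tool_pos: [0.3215, 0.5124, 0.2624]
ee_rot: [0.526, 0.474, 0.523, -0.474]
contact_force: [0.0, 0.5, 0.4]
finger_gap: 0.0879
```

Run:
```python
from h import *
st();a=r.grab_frame("scene");b=r.grab_frame("top")
cv2.imwrite("pics/z_s.png",cv2.resize(a[40:220,150:310],None,fx=3.2,fy=3.2,interpolation=cv2.INTER_CUBIC))
cv2.imwrite("pics/z_t.png",cv2.resize(b[165:245,135:415],None,fx=2.8,fy=2.8,interpolation=cv2.INTER_CUBIC))
```

```text
t29.45 tcp mm [321.5 512.4 262.4] jaw yaw 5.81 tilt 0.25 gap 0.0879 F [0.  0.5 0.4] j [-1.01  0.37 -0.12  1.62  0.05  1.16 -1.03]
```

View pics/z_s.png

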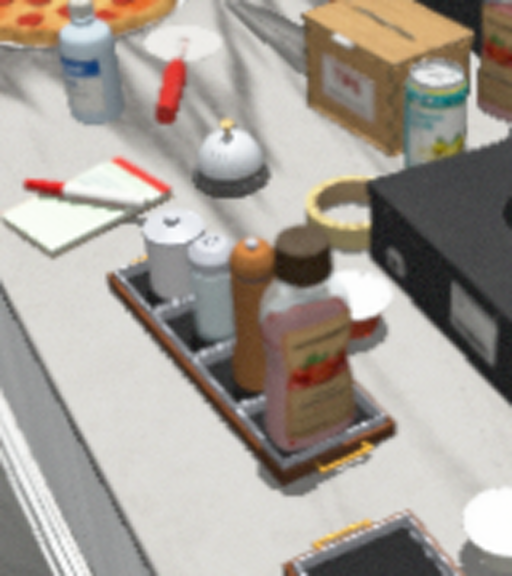

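View pics/z_t.png

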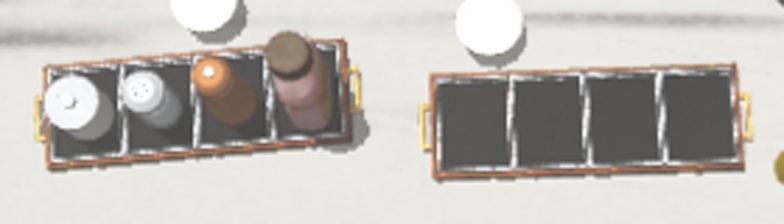

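Run:
```python
from h import *
np.set_printoptions(precision=4,suppress=True)
t=lambda p:np.array(p)/2.8+(135,165)-.35
s=lambda p:np.array(p)/3.2+(150,40)-.35
c=np.array([.5165,.3093]);a=np.radians(5.75);X=np.array([np.cos(a),np.sin(a)]);Y=np.array([-np.sin(a),np.cos(a)])
for n,(p,q,z) in dict(jar=((68,101),(172,219),.085),shaker=((143,88),(210,244),.102),mill=((208,71),(252,243),.146),bottle=((290,49),(303,243),.195)).items():
    P,e=tri(t(p),s(q));d=P[:2]-c;d2=plane("top",[t(p)],z)[0,:2]-c;print(n,P,"gap",e,"rack xy",d@X,d@Y,"| top@z",d2@X,d2@Y)
```

```text
jar [0.5034 0.4256 0.0795] gap 0.0008871457876414664 rack xy -0.0013806449274964684 0.11707496702099508 | top@z -0.0031980984289431986 0.11552438675017888
shaker [0.5109 0.3453 0.0998] gap 0.002742152806562642 rack xy -0.0019223013587698963 0.03637929099921794 | top@z -0.0011427041651282624 0.03548439690626389
mill [0.5195 0.2721 0.1425] gap 0.0003270061660641403 rack xy -0.0007128349987792821 -0.03728581801382072 | top@z -0.0014750460961426898 -0.0379786664978446
bottle [0.5273 0.1871 0.1927] gap 0.0029084725377670094 rack xy -0.0014889167710907788 -0.12265655509321416 | top@z -0.0007108497060975076 -0.12340248799347467
```

All four are within about 6 mm of their bay centres along the row and 3 mm across it. Top heights fit things standing on the floor. I'll let the arm settle and hand in.

Emit:
step_arm:
  commands:
    - [0, 0, 0, 0, 1]
    - [0, 0, 0, 0, 1]
    - [0, 0, 0, 0, 1]

```text
t: 29.8
tool_pos: [0.3166, 0.5147, 0.2629]
ee_rot: [0.527, 0.472, 0.526, -0.472]
contact_force: [0.2, 0.4, -0.6]
finger_gap: 0.088
```

Run:
```python
from h import *
st();print(r.hand_in())
```

```text
t29.80 tcp mm [316.6 514.7 262.9] jaw yaw 6.32 tilt 0.06 gap 0.0880 F [ 0.2  0.4 -0.6] j [-1.01  0.37 -0.12  1.62  0.05  1.16 -1.03]
the job is handed in; nothing more can be done
None
```

All four things now stand in the other rack in mirrored order. From left to right they are jar, shaker, mill and bottle. I lowered each one until the wrist force showed contact, released it, and handed the job in at t = 29.8 s of the allowed 109 s.

- **Position:** in the last two-view check each thing was within about 6 mm of its bay centre along the row (the bottle was furthest off) and within 3 mm across it. The limits are 20 mm and 30 mm.
- **Height and uprightness:** the measured tops came out 2 to 6 mm below nominal, worst for the jar, which is about what hand-read pixels can resolve. At release each thing was at its original grasp height to within 0.2 mm. All four look upright in both pictures, but I did not measure their tilt.
- **Arm:** it ended clear of everything with the gripper open.
- **What went off plan:** the first grasp, on the bottle's cap, was about 5 mm off-centre along the row. It held, and I allowed for the offset when setting the bottle down.

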